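Match sample parts to their drawings

ROBOT

A 6-joint arm with a two-finger parallel gripper is mounted at the origin on the work surface. World frame = base frame: x ahead of the robot, y to its left, z up, the work surface at z = 0. Lengths are in m, angles in rad, forces in N, time in s.
With the tool pointing down it reaches from about 0.35 to 0.775 m from the base axis. Payload 5.5 kg.
Tool frame: the origin (TCP) lies at the very end of the fingers, on their centre line; the grasp point (between the pads) lies env.hold_point_z behind it (env.hold_point_z is the distance from the TCP to the grasp point, in m); z points along the fingers, y is the line along which they close (so a half turn about z gives the same grasp; the last joint's range is limited). The gripper opens to 85 mm and grips with 20 to 120 N. Pads are 22 mm wide; open, the fingers measure 114 mm over their backs; the gripper's body (76 mm by 85 mm) begins 54 mm behind the grasp point. The pads swing forward as they close: fully open they stand 13 mm farther back than shut.
Start: joints at [-1.315, 0.313, 0.046, 1.304, 0, 1.431], TCP at [0.222, -0.531, 0.231] pointing down, gripper open.
Joint ranges: [-2.76, 2.76], [-0.86, 1.69], [-1.03, 1.26], [-2.2, 2.34], [-1.47, 1.5], [-3.14, 3.14]. Speed limits (rad/s): [2.57, 2.57, 3.14, 3.14, 3.14, 3.14].

INTERFACE

Orientations are given as a unit quaternion [w, x, y, z].
In Python, from workcell import env gives the robot as it stands.
- The arm moves only by the tool carry_out, never from a script. Its argument "steps" is a list of rows, each a list of 3 entries, a list of its own where there are three numbers: the turn, a rotation vector about the tool's x, y, z in degrees, then the shift along the tool's x, y, z in cm, then the closure in counts, from 0 (fully open) to 255 (shut). A call has exactly 8 rows; each row is the pose to reach, as a shift and turn from the pose commanded when the call began, along the tool's axes at that moment; what a row does not reach only later rows make up. A row lasts 1/8 s, in which the tool goes at most 62.5 mm and 10.7 degrees, less where a joint would pass 70% of its speed; a pose out of reach is approached as far as the arm can. A call with a gripper value outside its range is refused whole. The fingers move at their own pace and stop on an object; "force" is the grip in N (left out, the last holds). Time passes only in rows, so rows that repeat a pose let the fingers close, or fill a call up. It gives the time, the measured TCP pose, the force, the opening and the grip force at its end, in the units of the state.
- env.get_state(): the state, without advancing time (a new reading comes with each control period).
- env.read_camera(name): name is "scene" or "top" or "wrist"; returns (picture, depth): 480x640x3 uint8, red, green, blue; 480x640 float32, m along the optical axis (not along the pixel's ray), 0 where there is no reading.
- env.get_calibration(name): a dict with "fx", "fy", "cx", "cy" (pixels), "origin" and "orientation" of the camera in the world. Camera axes: x right, y up, looking along -z (the intrinsics and any distortion apply to the point x, -y, -z); pixel columns grow to the right and rows downward; lengths in m; the calibration is good to about 2 mm. The wrist camera is an equidistant fisheye: a pixel r from the principal point sees the ray r / f radians off the axis. A picture is of the moment at which its call begins: read the wrist's pose just before it. get_calibration takes no time and is no camera call; for the wrist camera it gives the pose at the moment of the call.
- env.hand_in(): hands the job in; it is judged then, once.
The state is a dict: "clock": time; "joint_pos": joint angles; "qvel": joint speeds; "tau": joint torques, N m; "tcp_pos": TCP position; "orientation": TCP orientation; "wrist_force": force on the tool from outside, world axes, zero at the start; "ft_torque": the same for the moment, N m; "finger_gap": finger opening in m; "grip_force": force on a finger pad.
Only numpy, scipy, OpenCV 4.12 (cv2) and the standard library are available. Lean on these libraries where they do the work, as an engineer would, in place of code of your own. Each camera call takes 0.05 s, during which the arm holds its last target. There are 200 camera calls.

TASK

Four bent sheet-metal sample parts have come up from the shop to be checked against their full-size drawings. Set each part down flat on the drawing card that shows it, standing as it stands now, centred on its coloured full-size plan view and turned to line up with it. Set the parts down rather than drop them, and leave the mug and the glue stick standing where they are.

Things in the scene. Friction and masses are not known exactly. Their poses are not given: they have to be found in the camera images.
- channel_center (a point): Blue U-channel, open side down: flat top 90 x 40 mm with two 10 mm holes, 34 mm high, 3 mm sheet, about 0.19 kg. x along its 90 mm length, y across the two side walls (40 mm over the outside, the natural grip). A half turn about z changes nothing. Position given at its centre, half-way up; z axis up as it stands. It starts standing on the cutting mat.
- cover_center (a point): Blue square box cover, open side down: 58 x 58 mm, 34 mm high, 3 mm sheet with four side walls, one 24 mm hole in the middle of its flat top, about 0.20 kg. x and y across its walls (58 mm over the outside either way). Any quarter turn about z changes nothing. Position given at its centre, half-way up; z axis up as it stands. It starts standing on the cutting mat.
- hat_center (a point): Yellow hat (top-hat section) bracket: 90 x 36 mm in plan, raised crown 30 mm along x and 36 mm along y in the middle, 36 mm high; two flat ears 3 mm thick and 30 mm long lie on the table at its +x and -x ends, a 12 mm hole in each; about 0.12 kg. The natural grip is the crown, 36 mm across along y. A half turn about z changes nothing. Position given at its centre, half-way up; z axis up as it stands. It starts standing on the cutting mat.
- flange_center (a point): Yellow round flange: disc 64 mm in diameter and 4 mm thick, with an upright tube 34 mm in outer diameter in its middle, 40 mm high in all, about 0.15 kg. Gripped by the tube; its turn about z does not matter. Position given at its centre, half-way up; z axis up as it stands. It starts standing on the cutting mat.
- card_channel_plan (a point): Drawing card, fixed: a colour drawing in a stiff A6 card case, 148 x 105 x 2.5 mm, lying flat on the cutting mat (its top is 4.5 mm above the desk). Position given at the centre of its top face, which is the centre of the printed coloured plan view; x along the 148 mm side, y along the 105 mm side, z up. Shows the blue U-channel: a filled blue rectangle 90 x 40 mm, its length along x, with two round holes.
- card_cover_plan (a point): Drawing card, fixed: a colour drawing in a stiff A6 card case, 148 x 105 x 2.5 mm, lying flat on the cutting mat (its top is 4.5 mm above the desk). Position given at the centre of its top face, which is the centre of the printed coloured plan view; x along the 148 mm side, y along the 105 mm side, z up. Shows the blue box cover: a filled blue square 58 x 58 mm, sides along x and y, with one large hole in the middle.
- card_hat_plan (a point): Drawing card, fixed: a colour drawing in a stiff A6 card case, 148 x 105 x 2.5 mm, lying flat on the cutting mat (its top is 4.5 mm above the desk). Position given at the centre of its top face, which is the centre of the printed coloured plan view; x along the 148 mm side, y along the 105 mm side, z up. Shows the yellow hat bracket: a filled yellow rectangle 90 x 36 mm, its length along x, with two cross lines and a hole near each end.
- card_flange_plan (a point): Drawing card, fixed: a colour drawing in a stiff A6 card case, 148 x 105 x 2.5 mm, lying flat on the cutting mat (its top is 4.5 mm above the desk). Position given at the centre of its top face, which is the centre of the printed coloured plan view; x along the 148 mm side, y along the 105 mm side, z up. Shows the yellow round flange: a filled yellow circle 64 mm in diameter with a smaller circle inside.
- mug_center (a point): White coffee mug, 76 mm across, 85 mm high, with a handle on its +y side reaching about 35 mm further out; stands beyond the cards. Position given at its centre, half-way up. To be left alone.
- glue_center (a point): Standing glue stick, blue with a white cap, 23 mm in diameter, 84 mm high; stands between the cards. Position given at its centre, half-way up. To be left alone.
There are look-alikes about, which are no part of the job. Leave any pink look-alike of the part that bears hat_center alone.

How it is judged:
By the outcome, as a careful person would: the job done as asked, in the order asked, and still so for the second after the job is handed in, with the robot touching nothing.
It also fails if it takes over 96 s, if anything falls off the work surface, if the arm or the gripper's body presses on something with over 40 N, if the wrist force passes 120 N, or if a joint passes its speed limit or range.

## Working session

There is one attempt and no reset: what is moved stays moved. The work goes in short steps, Python scripts to look and compute and a tool call to move; the robot and the scene stay as the last step left them, time stands still between calls to the robot, and variables do not carry over. Pictures are saved under pics/ and viewed, at most 14 in all, crops included, and the job is handed in when it is done.

Besides the shell and the picture viewer there is one more tool, called after "Request:" as name([rows], argument=value, ...), one row to a line, values as JSON. carry_out: Moves the arm, as the interface text tells. Its arguments: {"type":"object","properties":{"steps":{"type":"array","items":{"type":"array"}},"force":{"type":"number"}},"required":["steps"]}

```bash
mkdir -p pics; ls
python3 - <<'E'
from workcell import env
import cv2
for n in ("top","scene"):
    p,d=env.read_camera(n); cv2.imwrite(f"pics/{n}0.png",p[:,:,::-1]); c=env.get_calibration(n); print(n,c)
    import numpy as np; np.save(f"pics/{n}0.npy",d)
print(env.hold_point_z, env.get_state())
E
```

```text
pics
top {'fx': 461.49440747764316, 'fy': 461.49440747764316, 'cx': 317.98554073157186, 'cy': 237.63347363039802, 'origin': array([0.51481208, 0.07405862, 1.06755824]), 'orientation': array([ 0.70938176,  0.01125272, -0.03301596, -0.70396083])}
scene {'fx': 496.5122578857622, 'fy': 496.5122578857622, 'cx': 317.39554966059256, 'cy': 231.6048571826679, 'origin': array([ 1.16487075, -0.388417  ,  0.81986929]), 'orientation': array([0.83418272, 0.33780461, 0.1718626 , 0.40061263])}
0.0187 {'clock': 0.1, 'joint_pos': array([-1.31462686e+00,  3.13900079e-01,  4.51030065e-02,  1.30360911e+00,
        2.19979319e-05,  1.43119321e+00]), 'qvel': array([-0.00107351, -0.00213037,  0.00236173, -0.00175277, -0.00057246,
       -0.00047561]), 'tau': array([ 2.97866689e-03, -4.81720734e+01,  2.99247444e+01,  1.26351279e-02,
       -1.42922418e-04, -4.19735670e-06]), 'tcp_pos': array([ 0.2215544 , -0.5301113 ,  0.23051666]), 'orientation': array([-8.04200449e-04,  9.80484001e-01,  1.96597240e-01, -3.59068296e-05]), 'wrist_force': array([0.37605973, 0.05570949, 0.07825995]), 'ft_torque': array([-0.02951235,  0.0001053 ,  0.02422048]), 'grip_force': 0.0, 'finger_gap': 0.08551912544388923}
```

View pics/top0.png

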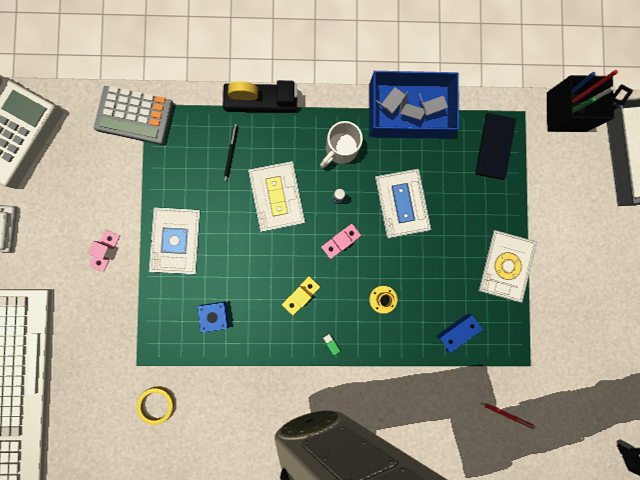

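View pics/scene0.png

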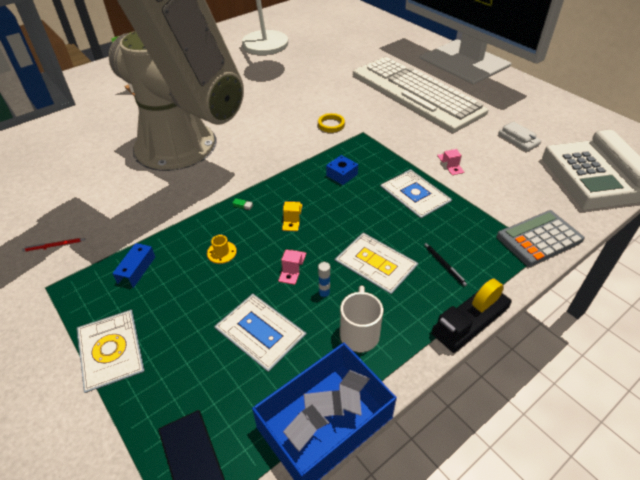

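```bash
cat > h.py <<'E'
import numpy as np, cv2
from scipy.spatial.transform import Rotation as R
def rot(q): return R.from_quat([q[1],q[2],q[3],q[0]])
def rays(c,u,v,fish=False):
    a=np.stack([(np.asarray(u,float)-c['cx'])/c['fx'],(np.asarray(v,float)-c['cy'])/c['fy']],-1)
    if fish:
        r=np.linalg.norm(a,axis=-1,keepdims=True)+1e-12
        k=np.concatenate([a/r*np.sin(r),np.cos(r)],-1)
    else: k=np.concatenate([a,np.ones_like(a[...,:1])],-1)
    return rot(c['orientation']).apply(k*[1,-1,-1])
def onplane(c,u,v,z,fish=False):
    d=rays(c,u,v,fish); o=np.array(c['origin']); return o+d*((z-o[2])/d[...,2])[...,None]
def rect(P):
    (x,y),(w,h),a=cv2.minAreaRect((P[:,:2]*1000).astype(np.float32))
    if w<h: w,h,a=h,w,a+90
    return round(x,1),round(y,1),round(w,1),round(h,1),round((a+90)%180-90,1)
E
python3 - <<'E'
from h import *
from workcell import env
c=env.get_calibration("top"); p=cv2.imread("pics/top0.png"); d=np.load("pics/top0.npy")
hsv=cv2.cvtColor(p,cv2.COLOR_BGR2HSV)
blue=cv2.inRange(hsv,(100,110,50),(125,255,255)); yel=cv2.inRange(hsv,(18,110,90),(35,255,255))
u,v=np.meshgrid(np.arange(640),np.arange(480))
Z=(c['origin']+rays(c,u.ravel(),v.ravel())*d.ravel()[:,None])[:,2].reshape(480,640)
print("mat z",np.median(Z[340:360,300:500]))
def part(n,m,x0,y0,x1,y1,zs):
    w=np.zeros_like(m); w[y0:y1,x0:x1]=m[y0:y1,x0:x1]
    P=[]
    for z,lo,hi in zs:
        k=(w>0)&(Z>lo)&(Z<hi); k=cv2.morphologyEx(k.astype(np.uint8),cv2.MORPH_OPEN,np.ones((2,2)))
        vv,uu=np.nonzero(k); 
        if not len(uu): continue
        q=onplane(c,uu,vv,z); print(n,z,len(uu),"zmed",round(float(np.median(Z[k>0])),4),rect(q), "mean",(q[:,:2].mean(0)*1000).round(1)); P.append(q)
    if len(P)>1: print(n,"all",rect(np.vstack(P)))
part("channel",blue,430,305,490,360,[(.036,.028,.05)])
part("cover",blue,185,295,240,340,[(.036,.028,.05)])
part("hat",yel,270,270,330,325,[(.038,.03,.05),(.005,-.01,.015)])
part("flange",yel,360,280,405,320,[(.042,.034,.055),(.006,-.01,.018)])
for n,m,b in [("Cchannel",blue,(380,170,430,240)),("Ccover",blue,(150,215,200,270)),("Chat",yel,(250,165,305,225)),("Cflange",yel,(480,235,535,300))]:
    part(n,m,*b,[(.0045,-.02,.03)])
    b0,b1,b2,b3=b; w=cv2.inRange(hsv,(0,0,170),(180,60,255)); k=np.zeros_like(w); k[b1-15:b3+15,b0-15:b2+15]=w[b1-15:b3+15,b0-15:b2+15]
    _,lab,st,_=cv2.connectedComponentsWithStats(k); i=1+st[1:,4].argmax(); vv,uu=np.nonzero(lab==i); print("  card",rect(onplane(c,uu,vv,.0045)))
g=cv2.resize(p[160:350,150:540],None,fx=2,fy=2,interpolation=cv2.INTER_CUBIC); cv2.imwrite("pics/crop1.png",g)
E
```

```text
mat z 0.003174190468569371
channel 0.036 716 zmed 0.0367 (366.9, -278.3, 90.6, 42.6, -54.8) mean [ 366.3 -278.8]
cover 0.036 617 zmed 0.0365 (400.9, 272.8, 59.0, 57.9, -81.7) mean [400.7 272.9]
hat 0.038 221 zmed 0.0387 (446.8, 79.9, 34.6, 29.6, 45.5) mean [447.3  79.8]
hat 0.005 390 zmed 0.0057 (447.0, 78.8, 90.7, 36.2, -43.4) mean [448.   78.2]
hat all (447.0, 78.8, 90.6, 36.2, -43.4)
flange 0.042 48 zmed 0.0115 (439.8, -108.9, 34.5, 25.9, 69.9) mean [ 440.2 -109.5]
flange 0.006 416 zmed 0.0066 (438.2, -111.1, 64.7, 61.6, -89.8) mean [ 439.6 -109.3]
flange all (438.2, -111.1, 64.7, 61.6, -89.8)
Cchannel 0.0045 538 zmed 0.0063 (662.5, -158.1, 87.0, 36.1, 11.0) mean [ 662.6 -158.2]
  card (664.9, -154.7, 146.8, 103.9, 10.9)
  card (572.9, 370.6, 147.1, 105.4, -2.7)
Chat 0.0045 489 zmed 0.0062 (675.7, 136.7, 86.9, 32.7, 11.9) mean [675.5 136.8]
  card (678.1, 139.2, 147.0, 105.9, 12.0)
Cflange 0.0045 414 zmed 0.0064 (517.0, -403.0, 60.7, 59.0, -1.0) mean [ 517.4 -403.2]
  card (519.7, -416.5, 220.6, 164.8, -1.4)
```

View pics/crop1.png

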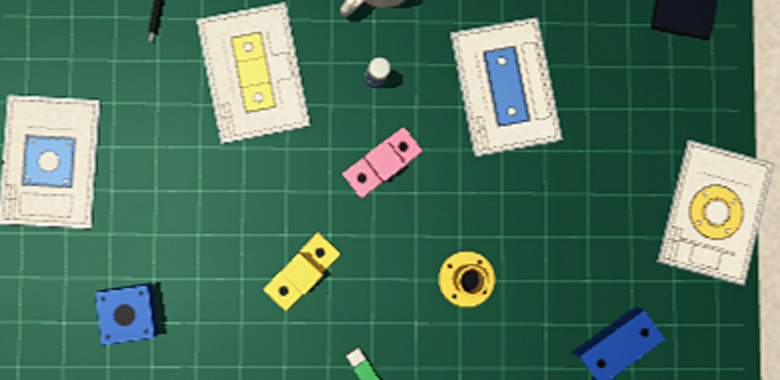

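```bash
cat >> h.py <<'E'
def to(s,x,y,z,yaw):
    Rs=rot(s['orientation']); p=np.array(s['tcp_pos'])
    Rt=R.from_matrix(np.column_stack([[np.cos(yaw),np.sin(yaw),0],[np.sin(yaw),-np.cos(yaw),0],[0,0,-1]]))
    return (Rs.inv()*Rt).as_rotvec(degrees=True).round(2),(Rs.inv().apply(np.array([x,y,z])-p)*100).round(2)
def yaw(s):
    v=rot(s['orientation']).apply([1,0,0]); return np.degrees(np.arctan2(v[1],v[0]))
E
python3 - <<'E'
from h import *
from workcell import env
s=env.get_state(); print(yaw(s))
print(to(s,.367,-.278,.2,np.radians(125.2)))
c=env.get_calibration("top"); p=cv2.imread("pics/top0.png")
hsv=cv2.cvtColor(p,cv2.COLOR_BGR2HSV); print(hsv[250,174],hsv[232,166],p[250,174])
k=cv2.inRange(hsv,(95,80,150),(125,255,255)); k[:,:150]=0;k[:215]=0;k[270:]=0;k[:,200:]=0
vv,uu=np.nonzero(k); print(rect(onplane(c,uu,vv,.0045)))
print("glue,mug",onplane(c,[340],[195],.086),onplane(c,[345],[137],.087))
E
```

```text
22.676086361495088
(array([-5.0000e-02, -9.0000e-02, -1.0252e+02]), array([ 23.14, -17.65,   3.09]))
[104  96 237] [105  99 233] [237 196 148]
(572.5, 371.1, 54.2, 53.8, -2.4)
glue,mug [[ 0.66864103 -0.00265737  0.086     ]] [[ 0.79506472 -0.01294715  0.087     ]]
```

Request:
carry_out([
  [[0,0,-102.5],[23.1,-17.7,3.1],0],
  [[0,0,-102.5],[23.1,-17.7,3.1],0],
  [[0,0,-102.5],[23.1,-17.7,3.1],0],
  [[0,0,-102.5],[23.1,-17.7,3.1],0],
  [[0,0,-102.5],[23.1,-17.7,3.1],0],
  [[0,0,-102.5],[23.1,-17.7,3.1],0],
  [[0,0,-102.5],[23.1,-17.7,3.1],0],
  [[0,0,-102.5],[23.1,-17.7,3.1],0],
], force=40)

```text
clock: 1.1
tcp_pos: [0.3665, -0.2777, 0.2]
orientation: [-0.0, 0.581, 0.814, 0.0]
wrist_force: [-0.6, 0.8, -0.1]
finger_gap: 0.0855
grip_force: 0.0
```

Run:
```python
from h import *
from workcell import env
s=env.get_state(); print(s['tcp_pos'],yaw(s),to(s,.367,-.278,.13,np.radians(125.2)))
c=env.get_calibration("wrist"); p,d=env.read_camera("wrist"); cv2.imwrite("pics/w1.png",p[:,:,::-1]); print(c)
```

```text
[ 0.36654302 -0.27766374  0.19995207] 109.01777525566173 (array([-1.000e-02, -4.000e-02, -1.618e+01]), array([-0.05,  0.03,  7.  ]))
{'fx': 371.64829954431775, 'fy': 371.64829954431775, 'cx': 317.18503323478467, 'cy': 237.36152395297725, 'origin': array([ 0.34433675, -0.20816203,  0.34146481]), 'orientation': array([ 0.9761081 , -0.14063578, -0.02342254,  0.16396934])}
```

View pics/w1.png

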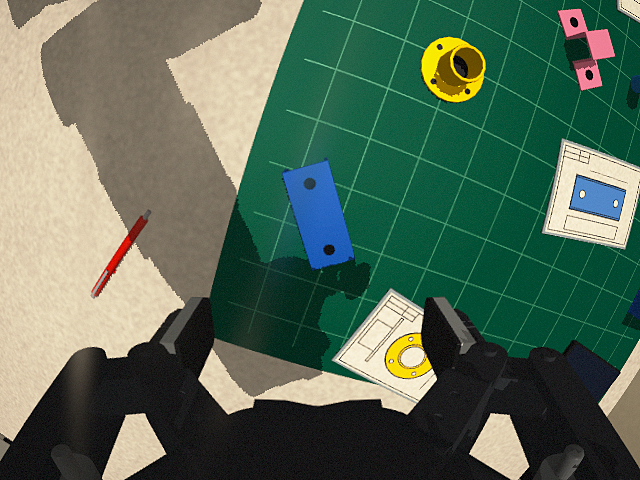

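```bash
cat >> h.py <<'E'
RNG={'blue':((100,110,40),(125,255,255)),'lblue':((95,70,120),(125,255,255)),'yel':((18,110,90),(35,255,255))}
def wrist(name=None):
    from workcell import env
    c=env.get_calibration("wrist"); p,d=env.read_camera("wrist"); p=p[:,:,::-1].copy()
    if name: cv2.imwrite(f"pics/{name}.png",p)
    return c,p,d
def meas(c,p,d,col,near,rad,z,tol=.006):
    "rect of colour pixels whose depth-height is z+-tol, within rad of near, projected on plane z"
    hsv=cv2.cvtColor(p,cv2.COLOR_BGR2HSV); m=cv2.inRange(hsv,*RNG[col])>0
    vv,uu=np.nonzero(m); k=rays(c,uu,vv,True); f=-rot(c['orientation']).inv().apply(k)[:,2]
    W=c['origin']+k*(d[vv,uu]/f)[:,None]; q=onplane(c,uu,vv,z,True)
    ok=(abs(W[:,2]-z)<tol)&(np.linalg.norm(q[:,:2]-near,axis=1)<rad)
    im=np.zeros(m.shape,np.uint8); im[vv[ok],uu[ok]]=1; im=cv2.morphologyEx(im,cv2.MORPH_OPEN,np.ones((3,3)))
    vv,uu=np.nonzero(im)
    if len(uu)<20: return None
    q=onplane(c,uu,vv,z,True); return len(uu),round(float(np.median(W[ok,2])),4),rect(q),(q[:,:2].mean(0)*1000).round(1)
E
python3 - <<'E'
from h import *
from workcell import env
c,p,d=wrist()
print("channel",meas(c,p,d,'blue',[.367,-.278],.07,.036))
print("Cchannel",meas(c,p,d,'lblue',[.662,-.158],.07,.0045))
print("flange",meas(c,p,d,'yel',[.44,-.11],.05,.006), meas(c,p,d,'yel',[.44,-.11],.05,.042))
E
```

```text
channel (4595, 0.0348, (369.1, -275.3, 90.1, 40.0, -54.8), array([ 368.4, -274.1]))
Cchannel (1408, 0.0041, (665.8, -153.0, 87.1, 37.0, 10.9), array([ 663.3, -153.3]))
flange (1722, 0.0049, (439.5, -109.6, 63.4, 55.6, -42.5), array([ 435.7, -113.2])) (363, 0.0404, (441.6, -106.9, 33.2, 32.5, 25.7), array([ 441.5, -107.8]))
```

Run:
```python
from h import *
from workcell import env
s=env.get_state(); print(to(s,.369,-.2755,.15,np.radians(125.2)))
```

```text
(array([-1.000e-02, -4.000e-02, -1.654e+01]), array([0.14, 0.32, 5.  ]))
```

Request:
carry_out([
  [[0,0,-16.5],[0.14,0.32,5],0],
  [[0,0,-16.5],[0.14,0.32,5],0],
  [[0,0,-16.5],[0.14,0.32,5],0],
  [[0,0,-16.5],[0.14,0.32,5],0],
  [[0,0,-16.5],[0.14,0.32,5],0],
  [[0,0,-16.5],[0.14,0.32,5],0],
  [[0,0,-16.5],[0.14,0.32,5],0],
  [[0,0,-16.5],[0.14,0.32,5],0],
])

```text
clock: 2.2
tcp_pos: [0.3692, -0.2759, 0.1504]
orientation: [0.0, 0.461, 0.887, -0.0]
wrist_force: [-0.7, -0.4, 0.2]
finger_gap: 0.0854
grip_force: 0.0
```

Run:
```python
from h import *
from workcell import env
s=env.get_state(); print(s['tcp_pos'],yaw(s))
c,p,d=wrist()
m=meas(c,p,d,'blue',[.367,-.278],.07,.036); print(m)
x,y,_,_,a=m[2]; print(to(s,x/1e3,y/1e3,.01,np.radians(a+180)))
```

```text
[ 0.36919298 -0.27587071  0.1503836 ] 125.10810126012203
(6324, 0.0348, (368.8, -275.0, 89.0, 39.6, -54.8), array([ 367.8, -273.5]))
(array([-0.  ,  0.01, -0.09]), array([ 0.1 ,  0.02, 14.04]))
```

Request:
carry_out([
  [[0,0,-0.1],[0.1,0,5],0],
  [[0,0,-0.1],[0.1,0,9],0],
  [[0,0,-0.1],[0.1,0,12],0],
  [[0,0,-0.1],[0.1,0,13.5],0],
  [[0,0,-0.1],[0.1,0,14],0],
  [[0,0,-0.1],[0.1,0,14],255],
  [[0,0,-0.1],[0.1,0,14],255],
  [[0,0,-0.1],[0.1,0,14],255],
], force=40)

```text
clock: 3.25
tcp_pos: [0.3691, -0.2759, 0.0113]
orientation: [0.001, 0.46, 0.888, -0.001]
wrist_force: [-0.8, -0.9, 2.5]
finger_gap: 0.0396
grip_force: 40.6
```

Run:
```python
from h import *
from workcell import env
s=env.get_state(); print(to(s,.682,-.238,.2,np.radians(190.9)))
```

```text
(array([ -0.09,   0.09, -65.69]), array([-14.99,  27.74, -18.85]))
```

Request:
carry_out([
  [[0,0,0],[0,0,-3],255],
  [[0,0,-10],[0,0,-8],255],
  [[0,0,-20],[0,0,-14],255],
  [[0,0,-30],[-3,5,-18],255],
  [[0,0,-40],[-6,10,-18.8],255],
  [[0,0,-50],[-9,15,-18.8],255],
  [[0,0,-60],[-12,20,-18.8],255],
  [[0,0,-65.7],[-15,25.7,-18.8],255],
])

```text
clock: 4.25
tcp_pos: [0.6648, -0.2495, 0.1984]
orientation: [0.0, -0.097, 0.995, -0.0]
wrist_force: [1.1, -0.7, -0.3]
finger_gap: 0.0394
grip_force: 41.5
```

Run:
```python
from h import *
from workcell import env
s=env.get_state(); print(s['tcp_pos'],yaw(s),s['finger_gap'])
c,p,d=wrist("w2")
print("Cchannel",meas(c,p,d,'lblue',[.664,-.155],.06,.0045))
x,y,z=s['tcp_pos']; print("held",meas(c,p,d,'blue',[x,y],.06,z+.025,.01))
```

```text
[ 0.66477174 -0.24945124  0.19838942] -168.88216806073817 0.039378920699809784
Cchannel (2941, 0.0041, (665.9, -153.5, 87.2, 38.0, 10.7), array([ 664.6, -153.6]))
held (19300, 0.2218, (659.4, -249.1, 78.9, 39.4, 11.3), array([ 654.9, -250. ]))
```

View pics/w2.png

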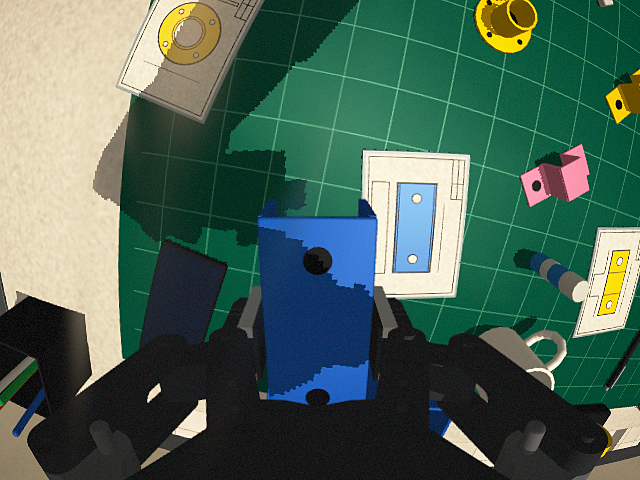

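Run:
```python
from h import *
from workcell import env
s=env.get_state(); print(s['tcp_pos'],to(s,.6668,-.1534,.04,np.radians(190.8)))
```

```text
[ 0.6724477  -0.2476955   0.19412993] (array([0.06, 0.23, 0.69]), array([-1.26,  9.34, 15.43]))
```

Request:
carry_out([
  [[0,0,0.5],[-1,5,0],255],
  [[0,0,0.5],[-1,9,3],255],
  [[0,0,0.5],[-1,9,8],255],
  [[0,0,0.5],[-1,9,11],255],
  [[0,0,0.5],[-1,9,13],255],
  [[0,0,0.5],[-1,9,13],255],
  [[0,0,0.5],[-1,9,13],255],
  [[0,0,0.5],[-1,9,13],255],
])

```text
clock: 5.3
tcp_pos: [0.6569, -0.1598, 0.0699]
orientation: [0.001, -0.091, 0.996, -0.001]
wrist_force: [0.1, 0.1, -2.0]
finger_gap: 0.0394
grip_force: 41.5
```

Run:
```python
from h import *
from workcell import env
s=env.get_state(); print(s['tcp_pos'],yaw(s),s['wrist_force'],to(s,.6668,-.1534,.014,np.radians(190.8)))
```

```text
[ 0.65686318 -0.15980624  0.06990031] -169.5914465457191 [ 0.10660491  0.12553127 -2.03999688] (array([-0.08,  0.13, -0.39]), array([-1.08,  0.46,  5.59]))
```

Request:
carry_out([
  [[0,0,-0.4],[-1.08,0.46,2],255],
  [[0,0,-0.4],[-1.08,0.46,3.5],255],
  [[0,0,-0.4],[-1.08,0.46,4.5],255],
  [[0,0,-0.4],[-1.08,0.46,5],255],
  [[0,0,-0.4],[-1.08,0.46,5.2],255],
  [[0,0,-0.4],[-1.08,0.46,5.3],255],
  [[0,0,-0.4],[-1.08,0.46,5.3],255],
  [[0,0,-0.4],[-1.08,0.46,5.3],255],
])

```text
clock: 6.3
tcp_pos: [0.666, -0.153, 0.0158]
orientation: [0.0, -0.094, 0.996, -0.0]
wrist_force: [-1.0, 0.8, -2.5]
finger_gap: 0.0396
grip_force: 41.6
```

Run:
```python
from h import *
from workcell import env
s=env.get_state(); print(s['tcp_pos'],yaw(s),s['wrist_force'],to(s,.6668,-.1534,.014,np.radians(190.8)))
```

```text
[ 0.66597845 -0.15302     0.01578598] -169.18422388878875 [-1.00248875  0.79391027 -2.48842534] (array([-0.03,  0.04,  0.02]), array([-0.07, -0.05,  0.18]))
```

Request:
carry_out([
  [[0,0,0],[-0.07,-0.05,0.08],255],
  [[0,0,0],[-0.07,-0.05,0.14],255],
  [[0,0,0],[-0.07,-0.05,0.19],255],
  [[0,0,0],[-0.07,-0.05,0.19],255],
  [[0,0,0],[-0.07,-0.05,0.19],255],
  [[0,0,0],[-0.07,-0.05,0.19],120],
  [[0,0,0],[-0.07,-0.05,0.19],0],
  [[0,0,0],[-0.07,-0.05,0.19],0],
])

```text
clock: 7.3
tcp_pos: [0.6666, -0.1532, 0.0133]
orientation: [0.0, -0.094, 0.996, -0.0]
wrist_force: [0.5, -0.3, 0.7]
finger_gap: 0.0794
grip_force: 0.0
```

Run:
```python
from h import *
from workcell import env
s=env.get_state(); print(s['tcp_pos'],yaw(s),s['wrist_force'])
```

```text
[ 0.66657281 -0.15324831  0.01325321] -169.17781419045608 [ 0.47433239 -0.26890393  0.69656774]
```

Request:
carry_out([
  [[0,0,0],[0,0,-2],0],
  [[0,0,0],[0,0,-6],0],
  [[0,0,0],[0,0,-11],0],
  [[0,0,0],[0,0,-16],0],
  [[0,0,0],[0,0,-18],0],
  [[0,0,0],[0,0,-19],0],
  [[0,0,0],[0,0,-19],0],
  [[0,0,0],[0,0,-19],0],
])

```text
clock: 8.3
tcp_pos: [0.6658, -0.153, 0.2016]
orientation: [-0.001, -0.094, 0.996, 0.001]
wrist_force: [0.1, 0.4, -0.7]
finger_gap: 0.0856
grip_force: 0.0
```

Run:
```python
from h import *
from workcell import env
s=env.get_state(); print(s['tcp_pos'],yaw(s))
c,p,d=wrist("w3"); cv2.imwrite("pics/w3c.png",cv2.resize(p[100:340,200:480],None,fx=2,fy=2))
print("ch",meas(c,p,d,'blue',[.664,-.155],.07,.0385))
print("card",meas(c,p,d,'lblue',[.664,-.155],.07,.0045))
h=meas(c,p,d,'yel',[.447,.079],.06,.038),meas(c,p,d,'yel',[.448,.08],.06,.005); print(h)
print(meas(c,p,d,'yel',[.676,.138],.06,.0045))
print("flange",meas(c,p,d,'yel',[.44,-.11],.05,.006), meas(c,p,d,'yel',[.44,-.11],.05,.042))
print(to(s,.44,-.108,.2,np.radians(190.8)))
```

```text
[ 0.66583638 -0.15299895  0.20161986] -169.1807878327732
ch (3487, 0.0373, (667.6, -151.7, 88.1, 38.7, 10.8), array([ 671. , -148.7]))
card (21, 0.0039, (623.1, -148.1, 4.6, 2.8, -78.9), array([ 622.9, -148.2]))
((694, 0.0367, (450.7, 80.9, 36.3, 29.8, 47.1), array([450.9,  80.8])), (887, 0.004, (450.9, 81.5, 90.4, 36.6, -43.6), array([466.6,  64.8])))
(1374, 0.0041, (678.9, 141.3, 87.1, 33.9, 12.1), array([677.6, 140.5]))
flange (905, 0.0049, (463.0, -100.8, 59.6, 22.2, -72.7), array([ 462.2, -101.8])) None
(array([ 0.07, -0.13,  0.02]), array([21.34,  8.66,  0.22]))
```

View pics/w3c.png

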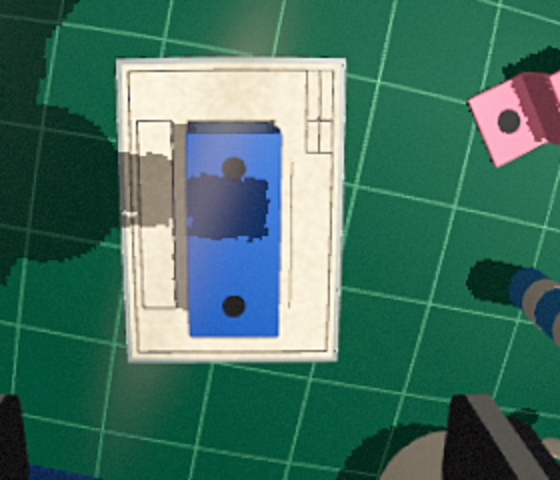

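Run:
```python
from h import *
from workcell import env
c=env.get_calibration("wrist")
for z,q in((.0045,[(117,58),(347,58),(336,362),(128,362)]),(.0385,[(188,132),(280,131),(279,338),(188,338)])):
    q=np.array(q)/2+[200,100]; print(rect(onplane(c,q[:,0],q[:,1],z,True)))
```

```text
(666.0, -152.4, 147.4, 104.1, 10.8)
(668.2, -151.2, 90.3, 40.0, 10.8)
```

```bash
cat >> h.py <<'E'
def card(c,p,near,z=.0045,rad=.1,fish=True):
    "white card outline rect on plane z"
    hsv=cv2.cvtColor(p,cv2.COLOR_BGR2HSV); w=cv2.inRange(hsv,(0,0,120),(180,75,255))
    vv,uu=np.nonzero(w); q=onplane(c,uu,vv,z,fish); ok=np.linalg.norm(q[:,:2]-near,axis=1)<rad
    im=np.zeros_like(w); im[vv[ok],uu[ok]]=1; _,lab,st,_=cv2.connectedComponentsWithStats(im); i=1+st[1:,4].argmax()
    vv,uu=np.nonzero(lab==i); return rect(onplane(c,uu,vv,z,fish))
E
python3 - <<'E'
from h import *
from workcell import env
s=env.get_state(); print(s['tcp_pos'],yaw(s),s['qvel'].round(4))
c,p,d=wrist()
print("ch",meas(c,p,d,'lblue',[.664,-.155],.07,.0385,.008)); print("card",card(c,p,[.666,-.153]))
c=env.get_calibration("top"); p,d=env.read_camera("top"); p=p[:,:,::-1].copy(); cv2.imwrite("pics/top1.png",p)
for n,a in (("flange",(.518,-.403)),("hat",(.677,.138)),("cover",(.573,.371))): print(n,card(c,p,a,fish=False))
E
```

```text
[ 0.66578985 -0.1529622   0.2015452 ] -169.17780327590324 [-0.0009 -0.0007  0.002   0.003   0.0017 -0.0002]
ch (3266, 0.0373, (668.4, -151.5, 88.1, 39.0, 10.8), array([ 671. , -149.9]))
card (661.5, -154.1, 156.4, 105.1, 11.2)
flange (518.6, -403.4, 198.1, 196.1, -0.8)
hat (678.1, 139.2, 147.5, 106.3, 11.7)
cover (572.2, 370.7, 149.2, 106.2, -2.7)
```

Request:
carry_out([
  [[0,0,0],[5,2,0],0],
  [[0,0,0],[10,4,0],0],
  [[0,0,0],[15,6,0],0],
  [[0,0,0],[19,8,0],0],
  [[0,0,0],[21.3,8.6,0],0],
  [[0,0,0],[21.3,8.6,0],0],
  [[0,0,0],[21.3,8.6,0],0],
  [[0,0,0],[21.3,8.6,0],0],
])

```text
clock: 9.45
tcp_pos: [0.4421, -0.1091, 0.2032]
orientation: [0.0, -0.094, 0.996, -0.0]
wrist_force: [0.4, -1.4, -0.6]
finger_gap: 0.0855
grip_force: 0.0
```

Run:
```python
from h import *
from workcell import env
s=env.get_state(); print(s['tcp_pos'],yaw(s),s['qvel'].round(4))
c,p,d=wrist("w4")
for z,t in((.042,.004),(.006,.005)): print("flange",meas(c,p,d,'yel',[.44,-.108],.05,z,t))
print("hat",meas(c,p,d,'yel',[.45,.08],.06,.038),meas(c,p,d,'yel',[.45,.08],.06,.005))
c=env.get_calibration("top"); p,d=env.read_camera("top"); p=p[:,:,::-1].copy(); cv2.imwrite("pics/top2.png",p)
a=p[160:245,365:445]; cv2.imwrite("pics/top2c.png",np.hstack([cv2.resize(a,None,fx=5,fy=5,interpolation=cv2.INTER_CUBIC),cv2.resize(cv2.imread("pics/top0.png")[160:245,365:445],None,fx=5,fy=5,interpolation=cv2.INTER_CUBIC)]))
```

```text
[ 0.44211572 -0.10905734  0.20320803] -169.17309478310236 [ 0.0011  0.0013 -0.0014  0.0033 -0.0008 -0.0032]
flange (431, 0.0407, (442.0, -106.6, 32.7, 32.7, -79.1), array([ 442.1, -106.6]))
flange (2042, 0.0049, (442.2, -106.4, 62.9, 62.6, 10.9), array([ 437.5, -107.2]))
hat (927, 0.0368, (449.2, 81.0, 38.0, 30.6, 46.0), array([449.1,  80.8])) (1343, 0.0038, (449.3, 81.8, 90.3, 36.9, -43.2), array([451.7,  77.6]))
```

View pics/w4.png

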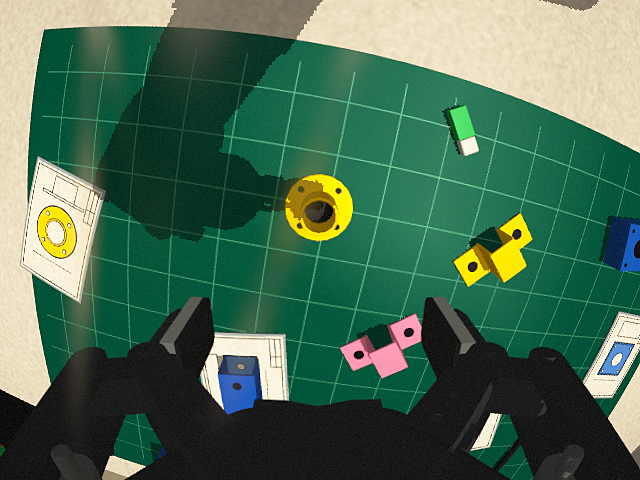

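View pics/top2c.png

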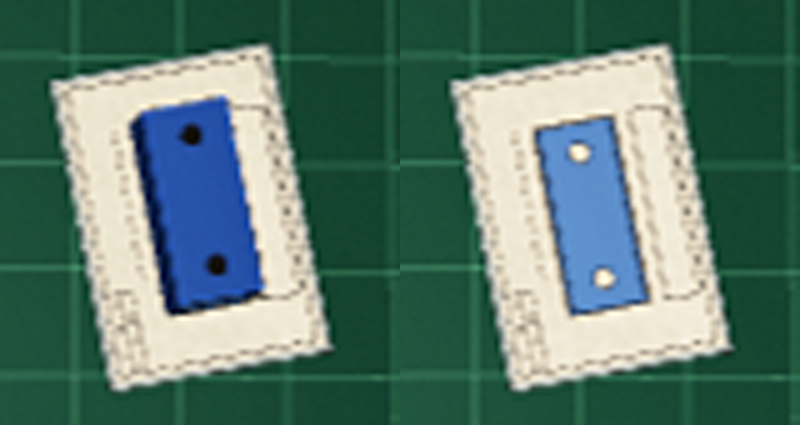

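Run:
```python
from h import *
from workcell import env
c=env.get_calibration("top")
for z,q in((.0045,[(180,152),(204,277)]),(.0385,[(191,134),(217,264)]),(.0045,[(53,82),(268,46),(328,350),(115,389)])):
    q=(np.array(q)+.5)/5-.5+[365,160]; o=onplane(c,q[:,0],q[:,1],z); print((o*1000).round(1),(o.mean(0)*1000).round(1))
s=env.get_state(); print(to(s,.4421,-.1065,.009,np.radians(190.8)))
```

```text
[[ 694.8 -150.9    4.5]
 [ 636.2 -161.9    4.5]] [ 665.5 -156.4    4.5]
[[ 697.3 -148.7   38.5]
 [ 638.3 -160.3   38.5]] [ 667.8 -154.5   38.5]
[[ 727.1  -91.3    4.5]
 [ 745.5 -192.7    4.5]
 [ 602.6 -219.8    4.5]
 [ 583.6 -120.     4.5]] [ 664.7 -156.     4.5]
(array([ 0.01, -0.02,  0.03]), array([-0.08,  0.23, 19.41]))
```

Request:
carry_out([
  [[0,0,0],[0.13,0.12,5],0],
  [[0,0,0],[0.13,0.12,10],0],
  [[0,0,0],[0.13,0.12,14.5],0],
  [[0,0,0],[0.13,0.12,17.5],0],
  [[0,0,0],[0.13,0.12,19.2],0],
  [[0,0,0],[0.13,0.12,19.2],150],
  [[0,0,0],[0.13,0.12,19.2],255],
  [[0,0,0],[0.13,0.12,19.2],255],
])

```text
clock: 10.55
tcp_pos: [0.4406, -0.1082, 0.0123]
orientation: [0.001, -0.094, 0.996, -0.0]
wrist_force: [-0.8, 3.6, 24.1]
finger_gap: 0.0325
grip_force: 25.9
```

Run:
```python
from h import *
from workcell import env
s=env.get_state(); print(s['tcp_pos'],s['finger_gap'],s['wrist_force']); print(to(s,.52,-.31,.2,np.radians(190.8)))
```

```text
[ 0.44063486 -0.10819309  0.01233144] 0.03245991434671675 [-0.81994484  3.55817176 24.06238044]
(array([-0.06,  0.09,  0.02]), array([ -4.04, -21.33, -18.74]))
```

Request:
carry_out([
  [[0,0,0],[0,0,-0.1],120],
  [[0,0,0],[0,0,-0.4],100],
  [[0,0,0],[0,0,-0.5],100],
  [[0,0,0],[0,0,-0.5],255],
  [[0,0,0],[0,0,-0.5],255],
  [[0,0,0],[0,0,-0.5],255],
  [[0,0,0],[0,0,-0.5],255],
  [[0,0,0],[0,0,-0.5],255],
])

```text
clock: 11.55
tcp_pos: [0.4398, -0.108, 0.0168]
orientation: [0.0, -0.094, 0.996, -0.0]
wrist_force: [-1.0, -0.5, 5.2]
finger_gap: 0.0318
grip_force: 39.9
```

Run:
```python
from h import *
from workcell import env
s=env.get_state(); print(s['tcp_pos'],s['finger_gap'],s['wrist_force'],s['grip_force']); print(to(s,.52,-.31,.2,np.radians(190.8)))
```

```text
[ 0.43981332 -0.10796485  0.01675472] 0.03178592937162222 [-1.00421689 -0.5350095   5.22309587] 39.854578133672476
(array([-0.03,  0.02,  0.02]), array([ -4.09, -21.36, -18.31]))
```

Request:
carry_out([
  [[0,0,0],[0,0,-2],255],
  [[0,0,0],[0,0,-7],255],
  [[0,0,0],[0,0,-12],255],
  [[0,0,0],[-1,-5,-16],255],
  [[0,0,0],[-2,-11,-18.3],255],
  [[0,0,0],[-3,-17,-18.3],255],
  [[0,0,0],[-4.1,-21.4,-18.3],255],
  [[0,0,0],[-4.1,-21.4,-18.3],255],
])

```text
clock: 12.55
tcp_pos: [0.5206, -0.3135, 0.1975]
orientation: [-0.0, -0.093, 0.996, 0.0]
wrist_force: [0.1, 1.9, -2.2]
finger_gap: 0.0323
grip_force: 40.5
```

Run:
```python
from h import *
from workcell import env
env.read_camera("top")
s=env.get_state(); print(s['tcp_pos'],yaw(s),s['finger_gap'],s['grip_force'],s['qvel'].round(3))
c,p,d=wrist("w5"); t=s['tcp_pos']
print("Cflange",meas(c,p,d,'yel',[.519,-.402],.06,.0045)); print(card(c,p,[.519,-.402]))
print("held",[meas(c,p,d,'yel',t[:2],.06,t[2]+k,.012) for k in(.0252,-.0108)])
```

```text
[ 0.51973248 -0.31130516  0.19763881] -169.28991547252875 0.03196309945062633 40.46463768929243 [ 0.03  -0.041 -0.045  0.015  0.004  0.003]
Cflange (2035, 0.0042, (521.7, -398.0, 60.3, 59.8, -81.2), array([ 521.1, -397.7]))
(525.1, -425.7, 170.8, 157.3, -15.2)
held [(3635, 0.22, (519.6, -310.0, 37.2, 31.5, 11.2), array([ 519.3, -310. ])), (6214, 0.1859, (514.7, -311.0, 53.3, 52.3, -34.3), array([ 508.8, -312. ]))]
```

View pics/w5.png

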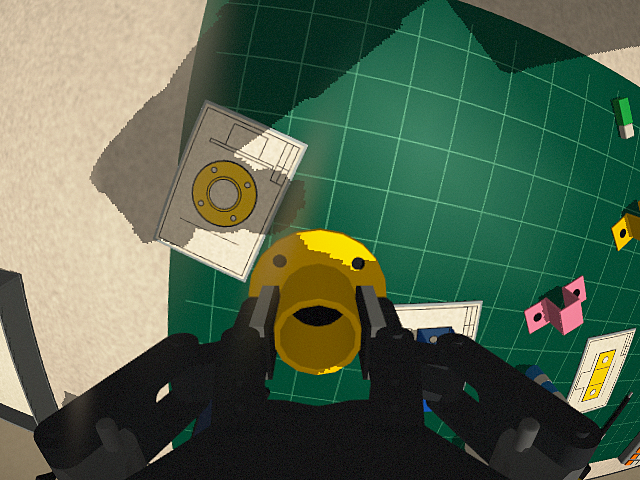

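Run:
```python
from h import *
from workcell import env
s=env.get_state(); print(s['tcp_pos'],yaw(s),s['qvel'].round(3))
c,p,d=wrist(); t=s['tcp_pos']
print("Cflange",meas(c,p,d,'yel',[.519,-.402],.06,.0045))
print(to(s,.5192,-.3997,.06,np.radians(190.8)))
```

```text
[ 0.51934682 -0.31003514  0.1979965 ] -169.22388411343294 [ 0.021 -0.029 -0.023  0.004 -0.001  0.   ]
Cflange (2037, 0.0042, (521.7, -398.2, 59.9, 59.6, 8.8), array([ 520.7, -397.7]))
(array([ 0.14, -0.1 , -0.02]), array([ 1.67, -8.84, 13.78]))
```

Request:
carry_out([
  [[0,0,0],[1.7,-5,0],255],
  [[0,0,0],[1.7,-8.8,4],255],
  [[0,0,0],[1.7,-8.8,8],255],
  [[0,0,0],[1.7,-8.8,11],255],
  [[0,0,0],[1.7,-8.8,13.8],255],
  [[0,0,0],[1.7,-8.8,15],255],
  [[0,0,0],[1.7,-8.8,16],255],
  [[0,0,0],[1.7,-8.8,16],255],
])

```text
clock: 13.7
tcp_pos: [0.52, -0.3996, 0.0396]
orientation: [0.0, -0.095, 0.996, -0.0]
wrist_force: [-0.6, -0.2, -2.5]
finger_gap: 0.0317
grip_force: 40.7
```

Run:
```python
from h import *
from workcell import env
s=env.get_state(); print(s['tcp_pos'],yaw(s),s['qvel'].round(3),to(s,.5192,-.3997,.0195,np.radians(190.8)))
```

```text
[ 0.51998914 -0.39956252  0.0396328 ] -169.15069207198226 [-0.005 -0.01   0.021  0.009 -0.001 -0.001] (array([-0.  , -0.  ,  0.05]), array([0.08, 0.  , 2.01]))
```

Request:
carry_out([
  [[0,0,0],[0.08,0,0.6],255],
  [[0,0,0],[0.08,0,1.1],255],
  [[0,0,0],[0.08,0,1.5],255],
  [[0,0,0],[0.08,0,1.7],255],
  [[0,0,0],[0.08,0,1.8],255],
  [[0,0,0],[0.08,0,1.9],255],
  [[0,0,0],[0.08,0,1.95],255],
  [[0,0,0],[0.08,0,1.95],255],
])

```text
clock: 14.7
tcp_pos: [0.5192, -0.4001, 0.02]
orientation: [0.0, -0.094, 0.996, -0.0]
wrist_force: [-0.8, -0.0, -1.5]
finger_gap: 0.0318
grip_force: 40.7
```

Just about touching; settle 0.7 mm lower, release, rise.

Request:
carry_out([
  [[0,0,0],[0,0,0.03],255],
  [[0,0,0],[0,0,0.07],255],
  [[0,0,0],[0,0,0.07],255],
  [[0,0,0],[0,0,0.07],120],
  [[0,0,0],[0,0,0.07],0],
  [[0,0,0],[0,0,0.07],0],
  [[0,0,0],[0,0,-2],0],
  [[0,0,0],[0,0,-6],0],
])

```text
clock: 15.7
tcp_pos: [0.5179, -0.399, 0.0785]
orientation: [-0.001, -0.094, 0.996, 0.002]
wrist_force: [0.7, -0.1, -0.3]
finger_gap: 0.0856
grip_force: 0.0
```

Request:
carry_out([
  [[0,0,0],[0,0,-6],0],
  [[0,0,0],[0,0,-11],0],
  [[0,0,0],[0,0,-12],0],
  [[0,0,0],[0,0,-12],0],
  [[0,0,0],[0,0,-12],0],
  [[0,0,0],[0,0,-12],0],
  [[0,0,0],[0,0,-12],0],
  [[0,0,0],[0,0,-12],0],
])

```text
clock: 16.7
tcp_pos: [0.519, -0.4, 0.1994]
orientation: [-0.0, -0.094, 0.996, 0.0]
wrist_force: [-0.2, -0.4, -0.7]
finger_gap: 0.0853
grip_force: 0.0
```

Run:
```python
from h import *
from workcell import env
s=env.get_state(); print(s['tcp_pos'],yaw(s),s['wrist_force'])
c,p,d=wrist("w6"); cv2.imwrite("pics/w6c.png",cv2.resize(p[100:340,200:480],None,fx=2.5,fy=2.5))
for z,t in((.0445,.004),(.0085,.005)): print("flange",meas(c,p,d,'yel',[.519,-.4],.05,z,t))
```

```text
[ 0.51902337 -0.39996701  0.19936977] -169.17770019429048 [-0.21666257 -0.44111394 -0.70900698]
flange (415, 0.0431, (521.7, -398.1, 33.0, 32.2, -79.1), array([ 521.7, -398. ]))
flange (2050, 0.0074, (521.5, -398.3, 62.7, 62.6, 20.0), array([ 516.5, -399. ]))
```

View pics/w6c.png

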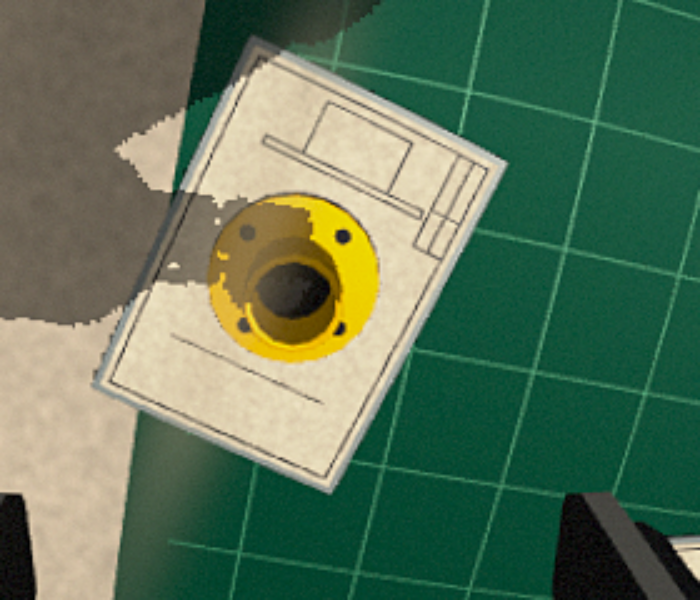

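Run:
```python
from h import *
from workcell import env
s=env.get_state(); print(to(s,.448,.080,.2,np.radians(136.6)))
```

```text
(array([ 1.000e-02, -3.000e-02,  5.422e+01]), array([-2.030e+00,  4.848e+01, -3.000e-02]))
```

Request:
carry_out([
  [[0,0,10],[-0.3,6,0],0],
  [[0,0,20],[-0.6,12,0],0],
  [[0,0,30],[-0.9,18,0],0],
  [[0,0,40],[-1.2,24,0],0],
  [[0,0,50],[-1.5,30,0],0],
  [[0,0,54.2],[-1.8,36,0],0],
  [[0,0,54.2],[-2,42,0],0],
  [[0,0,54.2],[-2,48,0],0],
])

```text
clock: 17.75
tcp_pos: [0.4484, 0.0769, 0.2003]
orientation: [0.001, 0.37, 0.929, 0.0]
wrist_force: [1.0, 0.3, -0.2]
finger_gap: 0.0857
grip_force: 0.0
```

Request:
carry_out([
  [[0,0,0],[0,0,0],0],
  [[0,0,0],[0,0,0],0],
  [[0,0,0],[0,0,0],0],
  [[0,0,0],[0,0,0],0],
  [[0,0,0],[0,0,0],0],
  [[0,0,0],[0,0,0],0],
  [[0,0,0],[0,0,0],0],
  [[0,0,0],[0,0,0],0],
])

```text
clock: 18.75
tcp_pos: [0.4487, 0.0751, 0.1999]
orientation: [0.0, 0.37, 0.929, -0.0]
wrist_force: [-0.3, 0.1, 0.4]
finger_gap: 0.0852
grip_force: 0.0
```

Run:
```python
from h import *
from workcell import env
s=env.get_state(); print(s['tcp_pos'],yaw(s),s['qvel'].round(3))
c,p,d=wrist("w7")
print("hat",meas(c,p,d,'yel',[.45,.08],.06,.038),meas(c,p,d,'yel',[.45,.08],.06,.005))
print("card",meas(c,p,d,'yel',[.678,.14],.06,.0045))
print(to(s,.448,.080,.01,np.radians(136.6)))
```

```text
[0.44865463 0.07511056 0.19986631] 136.62081697220165 [ 0.001  0.    -0.     0.001 -0.     0.001]
hat (1488, 0.0368, (449.3, 83.9, 35.4, 29.2, 46.7), array([449.1,  83.9])) (2117, 0.0038, (447.5, 81.0, 89.0, 42.5, -43.3), array([444.4,  86.1]))
card (1560, 0.0041, (678.5, 141.8, 87.7, 33.9, 12.1), array([676.2, 141.3]))
(array([-0.  ,  0.  ,  0.02]), array([ 0.38,  0.31, 18.99]))
```

View pics/w7.png

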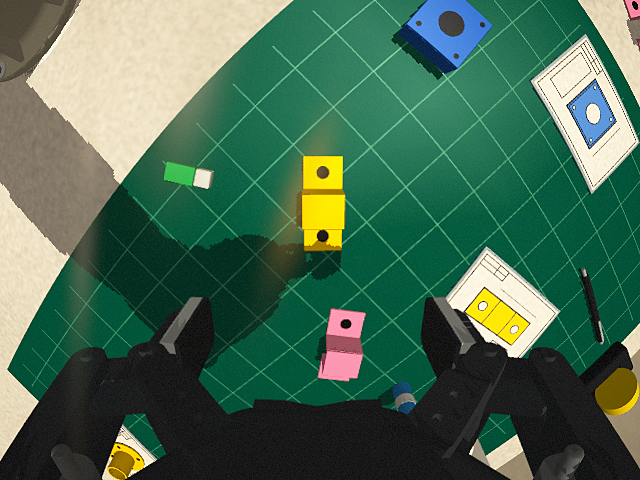

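Request:
carry_out([
  [[0,0,0],[0.67,0.48,5],0],
  [[0,0,0],[0.67,0.48,10],0],
  [[0,0,0],[0.67,0.48,14],0],
  [[0,0,0],[0.67,0.48,17],0],
  [[0,0,0],[0.67,0.48,18.6],0],
  [[0,0,0],[0.67,0.48,18.6],100],
  [[0,0,0],[0.67,0.48,18.6],255],
  [[0,0,0],[0.67,0.48,18.6],255],
])

```text
clock: 19.8
tcp_pos: [0.4481, 0.0832, 0.015]
orientation: [0.001, 0.37, 0.929, 0.0]
wrist_force: [-1.5, 0.2, 5.1]
finger_gap: 0.0347
grip_force: 39.4
```

Request:
carry_out([
  [[0,0,0],[0,0,0],255],
  [[0,0,0],[0,0,0],255],
  [[0,0,0],[0,0,0],255],
  [[0,0,0],[0,0,0],255],
  [[0,0,0],[0,0,0],255],
  [[0,0,0],[0,0,0],255],
  [[0,0,0],[0,0,0],255],
  [[0,0,0],[0,0,0],255],
])

```text
clock: 20.8
tcp_pos: [0.4481, 0.0832, 0.015]
orientation: [0.001, 0.37, 0.929, 0.0]
wrist_force: [-1.8, 0.0, 6.3]
finger_gap: 0.0349
grip_force: 39.9
```

Run:
```python
from h import *
from workcell import env
s=env.get_state(); t=s['tcp_pos']; print(t,yaw(s),s['finger_gap'],s['grip_force'],s['wrist_force'])
c,p,d=wrist("w8")
print("crown",meas(c,p,d,'yel',t[:2],.06,.038),"ears",meas(c,p,d,'yel',t[:2],.07,.005))
print(to(s,.68,.225,.2,np.radians(192)))
```

```text
[0.44807211 0.08322185 0.01500687] 136.62423941970422 0.034909088665130435 39.85911771655083 [-1.77354724  0.01138859  6.34207997]
crown (6667, 0.0368, (449.0, 85.0, 35.0, 31.1, 46.6), array([448.5,  85.6])) ears (6532, 0.0038, (446.8, 83.9, 92.9, 40.8, -43.5), array([433.7,  98.9]))
(array([ 3.000e-02,  1.300e-01, -5.538e+01]), array([ -7.15,  26.26, -18.45]))
```

Request:
carry_out([
  [[0,0,0],[0,0,-2],255],
  [[0,0,-5],[0,0,-7],255],
  [[0,0,-15],[0,0,-12.5],255],
  [[0,0,-25],[-1,5,-17],255],
  [[0,0,-35],[-2,10,-18.4],255],
  [[0,0,-45],[-3,15,-18.4],255],
  [[0,0,-55],[-4.5,20,-18.4],255],
  [[0,0,-55.4],[-5.5,24.8,-18.4],255],
])

```text
clock: 21.85
tcp_pos: [0.6588, 0.2265, 0.1977]
orientation: [0.0, -0.105, 0.994, -0.0]
wrist_force: [0.6, -0.3, -0.7]
finger_gap: 0.0345
grip_force: 40.3
```

Request:
carry_out([
  [[0,0,0],[0,0,0],255],
  [[0,0,0],[0,0,0],255],
  [[0,0,0],[0,0,0],255],
  [[0,0,0],[0,0,0],255],
  [[0,0,0],[0,0,0],255],
  [[0,0,0],[0,0,0],255],
  [[0,0,0],[0,0,0],255],
  [[0,0,0],[0,0,0],255],
])

```text
clock: 22.85
tcp_pos: [0.6574, 0.2257, 0.1978]
orientation: [-0.0, -0.105, 0.994, -0.0]
wrist_force: [0.4, -0.3, -0.6]
finger_gap: 0.0348
grip_force: 40.3
```

Run:
```python
from h import *
from workcell import env
s=env.get_state(); t=s['tcp_pos']; print(t,yaw(s),s['finger_gap'],s['grip_force'])
c,p,d=wrist("w9")
m=meas(c,p,d,'yel',[.678,.141],.06,.0045); print("card",m,card(c,p,[.678,.141]))
print("crown",meas(c,p,d,'yel',t[:2],.06,t[2]+.023,.008))
a=np.radians(m[2][4]+180); X=np.array([np.cos(a),np.sin(a)]); Y=np.array([np.sin(a),-np.cos(a)])
T=np.array(m[2][:2])-(-.2*X+1.6*Y); print(T,to(s,T[0]/1e3,T[1]/1e3,.05,a))
```

```text
[0.65738103 0.22571043 0.19781562] -167.97401286813798 0.034835399079737414 40.31754747033119
card (2748, 0.0041, (678.9, 141.6, 87.5, 34.0, 12.1), array([678.1, 141.7])) (678.7, 141.3, 149.1, 100.8, 10.2)
crown (6869, 0.2194, (657.7, 227.1, 35.0, 32.2, -77.9), array([657., 227.]))
[679.03983305 139.99362311] (array([-0.01, -0.  , -0.07]), array([-0.33, -8.83, 14.78]))
```

Request:
carry_out([
  [[0,0,0],[-0.1,-5,0],255],
  [[0,0,0],[-0.3,-8.8,4],255],
  [[0,0,0],[-0.3,-8.8,9],255],
  [[0,0,0],[-0.3,-8.8,13],255],
  [[0,0,0],[-0.3,-8.8,15],255],
  [[0,0,0],[-0.3,-8.8,16],255],
  [[0,0,0],[-0.3,-8.8,16],255],
  [[0,0,0],[-0.3,-8.8,16],255],
])

```text
clock: 23.9
tcp_pos: [0.6797, 0.1404, 0.0393]
orientation: [0.001, -0.105, 0.994, -0.0]
wrist_force: [-1.3, -0.1, -0.9]
finger_gap: 0.0348
grip_force: 40.4
```

Run:
```python
from h import *
from workcell import env
s=env.get_state(); print(s['tcp_pos'],s['qvel'].round(3),to(s,.679,.140,.0177,np.radians(192.1)))
```

```text
[0.67972207 0.14040376 0.03931525] [-0.002 -0.007  0.002 -0.001 -0.001 -0.001] (array([-0.02,  0.13, -0.07]), array([ 0.08, -0.02,  2.16]))
```

Request:
carry_out([
  [[0,0,0],[0.08,0,0.7],255],
  [[0,0,0],[0.08,0,1.3],255],
  [[0,0,0],[0.08,0,1.7],255],
  [[0,0,0],[0.08,0,1.9],255],
  [[0,0,0],[0.08,0,2.0],255],
  [[0,0,0],[0.08,0,2.1],255],
  [[0,0,0],[0.08,0,2.1],255],
  [[0,0,0],[0.08,0,2.1],255],
])

```text
clock: 24.9
tcp_pos: [0.6778, 0.14, 0.0176]
orientation: [0.0, -0.105, 0.995, -0.0]
wrist_force: [-4.1, -1.2, 4.9]
finger_gap: 0.0346
grip_force: 40.9
```

Request:
carry_out([
  [[0,0,0],[0,0,-0.15],255],
  [[0,0,0],[-0.12,0,-0.15],255],
  [[0,0,0],[-0.12,0,-0.15],255],
  [[0,0,0],[-0.12,0,-0.05],255],
  [[0,0,0],[-0.12,0,0],255],
  [[0,0,0],[-0.12,0,0],255],
  [[0,0,0],[-0.12,0,0],120],
  [[0,0,0],[-0.12,0,0],0],
])

```text
clock: 25.9
tcp_pos: [0.679, 0.1403, 0.0165]
orientation: [-0.0, -0.105, 0.995, -0.0]
wrist_force: [-0.5, 0.3, -0.8]
finger_gap: 0.0621
grip_force: 0.0
```

Request:
carry_out([
  [[0,0,0],[0,0,0],0],
  [[0,0,0],[0,0,-2],0],
  [[0,0,0],[0,0,-7],0],
  [[0,0,0],[0,0,-12],0],
  [[0,0,0],[0,0,-17],0],
  [[0,0,0],[0,0,-18.2],0],
  [[0,0,0],[0,0,-18.2],0],
  [[0,0,0],[0,0,-18.2],0],
])

```text
clock: 26.9
tcp_pos: [0.6781, 0.1402, 0.1966]
orientation: [-0.002, -0.105, 0.995, 0.0]
wrist_force: [-0.7, -0.4, -0.2]
finger_gap: 0.0854
grip_force: 0.0
```

Run:
```python
from h import *
from workcell import env
s=env.get_state(); t=s['tcp_pos']; print(t,yaw(s))
c,p,d=wrist("w10")
print("crown",meas(c,p,d,'yel',[.678,.141],.06,.0405),meas(c,p,d,'yel',[.678,.141],.06,.0075,.004))
print("cardcover",meas(c,p,d,'lblue',[.574,.373],.06,.0045)); print("cover",meas(c,p,d,'blue',[.402,.275],.06,.036))
cv2.imwrite("pics/w10c.png",cv2.resize(p[100:340,200:480],None,fx=2.5,fy=2.5))
```

```text
[0.67807065 0.14020714 0.19658134] -167.98344304256037
crown (1506, 0.0393, (681.0, 142.1, 35.1, 29.8, -77.9), array([681.1, 142.2])) (1898, 0.0063, (680.9, 142.0, 91.1, 35.7, 12.1), array([675.2, 140.8]))
cardcover (1468, 0.0041, (573.6, 372.7, 55.0, 55.0, 87.3), array([573.3, 370.9]))
cover (59, 0.0338, (430.4, 300.3, 18.5, 4.1, -63.9), array([429.5, 301.1]))
```

View pics/w10c.png

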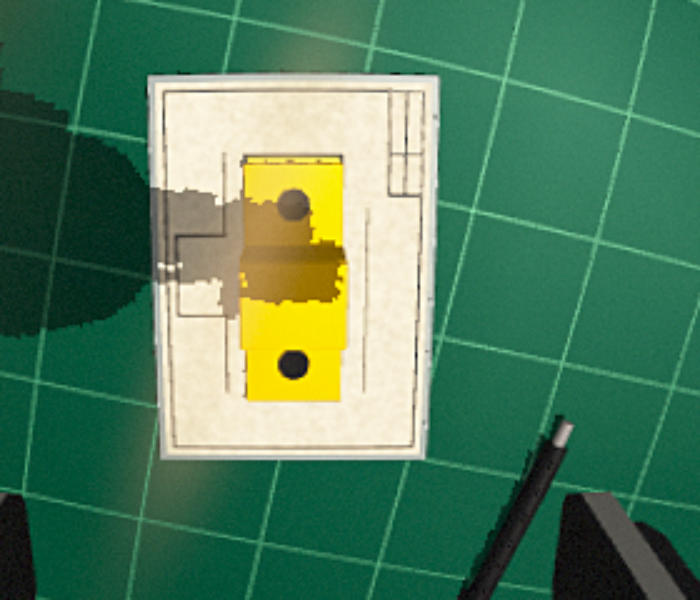

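Request:
carry_out([
  [[0,0,0],[0,0,5],0],
  [[0,0,0],[0,0,10],0],
  [[0,0,0],[0,0,14.5],0],
  [[0,0,0],[0,0,17],0],
  [[0,0,0],[0,0,18.1],0],
  [[0,0,0],[0,0,18.1],120],
  [[0,0,0],[0,0,18.1],255],
  [[0,0,0],[0,0,18.1],255],
])

```text
clock: 27.95
tcp_pos: [0.6802, 0.1405, 0.0197]
orientation: [0.001, -0.105, 0.994, 0.0]
wrist_force: [-1.4, -0.0, 0.6]
finger_gap: 0.0345
grip_force: 39.9
```

Request:
carry_out([
  [[0,0,0],[0,0,0],255],
  [[0,0,0],[0,0,0],255],
  [[0,0,0],[0,0,0],255],
  [[0,0,0],[0,0,-0.3],255],
  [[0,0,0],[0,0,-0.3],255],
  [[0,0,0],[0.2,0,-0.3],255],
  [[0,0,0],[0.2,0,-0.3],255],
  [[0,0,0],[0.2,0,-0.3],255],
])

```text
clock: 28.95
tcp_pos: [0.6769, 0.1399, 0.0206]
orientation: [-0.0, -0.105, 0.995, -0.0]
wrist_force: [1.0, 1.0, -1.2]
finger_gap: 0.0347
grip_force: 39.9
```

Request:
carry_out([
  [[0,0,0],[0,0,0.1],255],
  [[0,0,0],[0,0,0.2],255],
  [[0,0,0],[0,0,0.27],255],
  [[0,0,0],[0,0,0.3],255],
  [[0,0,0],[0,0,0.3],255],
  [[0,0,0],[0,0,0.3],255],
  [[0,0,0],[0,0,0.3],120],
  [[0,0,0],[0,0,0.3],0],
])

```text
clock: 29.95
tcp_pos: [0.6772, 0.1399, 0.0178]
orientation: [0.0, -0.105, 0.995, -0.0]
wrist_force: [-0.3, -0.0, -0.1]
finger_gap: 0.0619
grip_force: 0.0
```

Request:
carry_out([
  [[0,0,0],[0,0,0],0],
  [[0,0,0],[0,0,-2],0],
  [[0,0,0],[0,0,-7],0],
  [[0,0,0],[0,0,-12],0],
  [[0,0,0],[0,0,-17],0],
  [[0,0,0],[0,0,-18.2],0],
  [[0,0,0],[0,0,-18.2],0],
  [[0,0,0],[0,0,-18.2],0],
])

```text
clock: 30.95
tcp_pos: [0.6761, 0.1398, 0.1975]
orientation: [-0.002, -0.105, 0.995, -0.0]
wrist_force: [0.0, -0.2, -0.8]
finger_gap: 0.0858
grip_force: 0.0
```

Run:
```python
from h import *
from workcell import env
s=env.get_state(); t=s['tcp_pos']; print(t,yaw(s))
c,p,d=wrist("w11")
print("crown",meas(c,p,d,'yel',[.678,.141],.06,.0405),meas(c,p,d,'yel',[.678,.141],.06,.0075,.004))
print(to(s,.664,-.155,.2,np.radians(190.8)))
```

```text
[0.67611288 0.13982282 0.19752825] -167.97971801490306
crown (1518, 0.0393, (678.5, 141.6, 35.2, 29.8, -77.9), array([678.4, 141.8])) (1830, 0.0064, (678.6, 141.5, 88.4, 35.7, 12.1), array([672.1, 140.1]))
(array([ 0.02, -0.2 ,  1.22]), array([  7.33, -28.58,  -0.23]))
```

Request:
carry_out([
  [[0,0,1.2],[1.4,-5.7,0],0],
  [[0,0,1.2],[2.8,-11.4,0],0],
  [[0,0,1.2],[4.2,-17.1,0],0],
  [[0,0,1.2],[5.6,-22.8,0],0],
  [[0,0,1.2],[7,-28.4,0],0],
  [[0,0,1.2],[7,-28.4,0],0],
  [[0,0,1.2],[7,-28.4,0],0],
  [[0,0,1.2],[7,-28.4,0],0],
])

```text
clock: 32.0
tcp_pos: [0.6676, -0.1508, 0.1992]
orientation: [-0.001, -0.095, 0.995, 0.0]
wrist_force: [0.4, -0.1, 0.3]
finger_gap: 0.0852
grip_force: 0.0
```

Run:
```python
from h import *
from workcell import env
s=env.get_state(); t=s['tcp_pos']; print(t,yaw(s))
c,p,d=wrist("w12")
print("ch",meas(c,p,d,'lblue',[.664,-.155],.07,.0385,.008))
print(to(s,.6666,-.1532,.014,np.radians(190.8)))
```

```text
[ 0.66760405 -0.15081225  0.1991848 ] -169.0744211901719
ch (3241, 0.0373, (668.1, -151.6, 88.1, 38.9, 10.9), array([ 670.6, -150.4]))
(array([ 0.05, -0.06,  0.13]), array([ 0.12, -0.23, 18.52]))
```

Request:
carry_out([
  [[0,0,0.1],[0.1,-0.23,5],0],
  [[0,0,0.1],[0.1,-0.23,10],0],
  [[0,0,0.1],[0.1,-0.23,14.5],0],
  [[0,0,0.1],[0.1,-0.23,17.3],0],
  [[0,0,0.1],[0.1,-0.23,18.4],0],
  [[0,0,0.1],[0.1,-0.23,18.4],0],
  [[0,0,0.1],[0.1,-0.23,18.4],120],
  [[0,0,0.1],[0.1,-0.23,18.4],255],
])

```text
clock: 33.05
tcp_pos: [0.6684, -0.1552, 0.0177]
orientation: [0.001, -0.094, 0.996, -0.001]
wrist_force: [-0.1, -0.1, -0.6]
finger_gap: 0.0515
grip_force: 0.0
```

Request:
carry_out([
  [[0,0,0],[0,0,0],255],
  [[0,0,0],[0,0,0],255],
  [[0,0,0],[0,0,0],255],
  [[0,0,0],[0,0,0],255],
  [[0,0,0],[0,0,0],255],
  [[0,0,0],[0,0,0],255],
  [[0,0,0],[0,0,0],255],
  [[0,0,0],[0,0,0],255],
])

```text
clock: 34.05
tcp_pos: [0.6682, -0.1551, 0.0175]
orientation: [0.001, -0.093, 0.996, -0.0]
wrist_force: [0.2, 2.2, 6.2]
finger_gap: 0.0392
grip_force: 41.8
```

Request:
carry_out([
  [[0,0,0],[0,0,-0.3],255],
  [[0,0,0],[0.24,0.12,-0.4],255],
  [[0,0,0],[0.24,0.12,-0.4],255],
  [[0,0,0],[0.24,0.12,-0.2],255],
  [[0,0,0],[0.24,0.12,-0.1],255],
  [[0,0,0],[0.24,0.12,-0.05],255],
  [[0,0,0],[0.24,0.12,0],255],
  [[0,0,0],[0.24,0.12,0],255],
])

```text
clock: 35.05
tcp_pos: [0.6645, -0.1542, 0.0175]
orientation: [0.0, -0.093, 0.996, -0.0]
wrist_force: [-4.5, 1.1, 8.1]
finger_gap: 0.0392
grip_force: 42.1
```

Request:
carry_out([
  [[0,0,0],[0,0,0],255],
  [[0,0,0],[0,0,0],120],
  [[0,0,0],[0,0,0],0],
  [[0,0,0],[0,0,0],0],
  [[0,0,0],[0,0,-2],0],
  [[0,0,0],[0,0,-7],0],
  [[0,0,0],[0,0,-12],0],
  [[0,0,0],[0,0,-18],0],
])

```text
clock: 36.05
tcp_pos: [0.6641, -0.1539, 0.1964]
orientation: [-0.001, -0.093, 0.996, 0.0]
wrist_force: [0.5, -0.2, 0.1]
finger_gap: 0.0855
grip_force: 0.0
```

Run:
```python
from h import *
from workcell import env
env.read_camera("wrist");env.read_camera("wrist");env.read_camera("wrist")
s=env.get_state(); t=s['tcp_pos']; print(t,yaw(s))
c,p,d=wrist("w13")
print("ch",meas(c,p,d,'lblue',[.664,-.155],.07,.0385,.008))
print(to(s,.40,.273,.2,np.radians(188.3)))
```

```text
[ 0.66713101 -0.15501549  0.2007512 ] -169.27683846071537
ch (3400, 0.0373, (664.9, -152.6, 89.2, 39.2, 10.7), array([ 666.6, -151. ]))
(array([-0.25,  0.44,  2.42]), array([18.28, 47.02, -0.28]))
```

Request:
carry_out([
  [[0,0,2.4],[2.2,5.8,0],0],
  [[0,0,2.4],[4.4,11.6,0],0],
  [[0,0,2.4],[6.6,17.4,0],0],
  [[0,0,2.4],[8.8,23.2,0],0],
  [[0,0,2.4],[11,29,0],0],
  [[0,0,2.4],[13.4,34.8,0],0],
  [[0,0,2.4],[15.8,40.6,0],0],
  [[0,0,2.4],[18,46.4,0],0],
])

```text
clock: 37.25
tcp_pos: [0.3991, 0.2691, 0.1939]
orientation: [-0.001, -0.072, 0.997, -0.001]
wrist_force: [1.0, 0.1, -0.9]
finger_gap: 0.0858
grip_force: 0.0
```

Request:
carry_out([
  [[0,0,0],[0.3,0.6,0],0],
  [[0,0,0],[0.3,0.6,0],0],
  [[0,0,0],[0.3,0.6,0],0],
  [[0,0,0],[0.3,0.6,0],0],
  [[0,0,0],[0.3,0.6,0],0],
  [[0,0,0],[0.3,0.6,0],0],
  [[0,0,0],[0.3,0.6,0],0],
  [[0,0,0],[0.3,0.6,0],0],
])

```text
clock: 38.25
tcp_pos: [0.3977, 0.2737, 0.1959]
orientation: [0.0, -0.073, 0.997, -0.0]
wrist_force: [-0.7, -0.3, 0.1]
finger_gap: 0.0853
grip_force: 0.0
```

Run:
```python
from h import *
from workcell import env
s=env.get_state(); t=s['tcp_pos']; print(t,yaw(s),s['qvel'].round(3))
c,p,d=wrist("w14")
m=meas(c,p,d,'blue',[.402,.275],.06,.036); print("cover",m,"card",meas(c,p,d,'lblue',[.574,.373],.06,.0045))
x,y=np.array(m[2][:2])/1e3-[.0022,.0017]; a=(m[2][4]+45)%90-45+180; print(a,to(s,x,y,.0135,np.radians(a)))
```

```text
[0.3976835  0.27370802 0.19588757] -171.67775722465893 [ 0.002  0.001  0.    -0.001 -0.     0.001]
cover (3879, 0.0349, (402.4, 277.2, 57.9, 57.3, 8.5), array([401.7, 277. ])) card (1363, 0.0041, (572.8, 372.9, 55.6, 54.9, 87.8), array([571.9, 372. ]))
188.5 (array([-0.  ,  0.01, -0.18]), array([-0.27,  0.14, 18.24]))
```

View pics/w14.png

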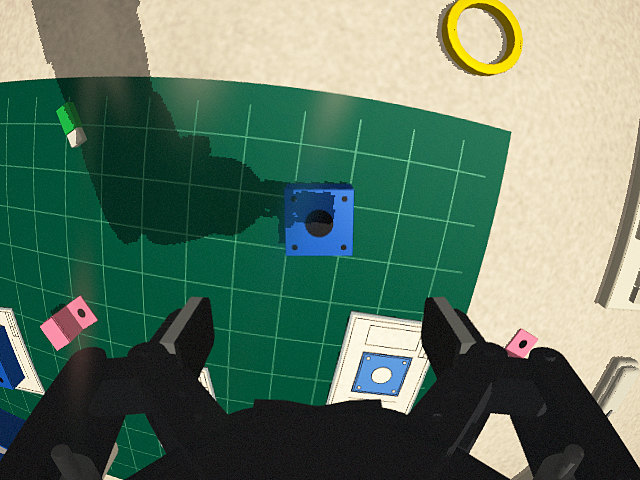

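Request:
carry_out([
  [[0,0,-0.2],[-0.27,0.14,5],0],
  [[0,0,-0.2],[-0.27,0.14,10],0],
  [[0,0,-0.2],[-0.27,0.14,14.5],0],
  [[0,0,-0.2],[-0.27,0.14,17.3],0],
  [[0,0,-0.2],[-0.27,0.14,18.4],0],
  [[0,0,-0.2],[-0.27,0.14,18.4],0],
  [[0,0,-0.2],[-0.27,0.14,18.4],90],
  [[0,0,-0.2],[-0.27,0.14,18.4],255],
])

```text
clock: 39.3
tcp_pos: [0.4014, 0.276, 0.0134]
orientation: [0.001, -0.074, 0.997, 0.0]
wrist_force: [-0.3, -0.0, -0.7]
finger_gap: 0.0572
grip_force: 42.5
```

Request:
carry_out([
  [[0,0,0],[0,0,0],255],
  [[0,0,0],[0,0,0],255],
  [[0,0,0],[0,0,0],255],
  [[0,0,0],[0,0,0],255],
  [[0,0,0],[0,0,0],255],
  [[0,0,0],[0,0,0],255],
  [[0,0,0],[0,0,0],255],
  [[0,0,0],[0,0,0],255],
])

```text
clock: 40.3
tcp_pos: [0.4014, 0.276, 0.0134]
orientation: [0.001, -0.074, 0.997, 0.0]
wrist_force: [-0.8, -1.9, 6.2]
finger_gap: 0.0573
grip_force: 43.2
```

Run:
```python
from h import *
from workcell import env
s=env.get_state(); t=s['tcp_pos']; print(t,yaw(s),s['finger_gap'],s['grip_force'],s['wrist_force'])
print(to(s,.571,.371,.15,np.radians(177.3)),to(s,.571,.28,.2,np.radians(177.3)))
```

```text
[0.40137913 0.27596468 0.01339555] -171.48020169726095 0.057315273753801646 43.19078475236893 [-0.77606309 -1.88240237  6.23188277]
(array([ 0.05,  0.16, 11.22]), array([-18.22,   6.89, -13.6 ])) (array([ 0.05,  0.16, 11.22]), array([-16.89,  -2.1 , -18.61]))
```

Request:
carry_out([
  [[0,0,0],[0,0,-2],255],
  [[0,0,2],[0,0,-7],255],
  [[0,0,5],[-3,0,-12],255],
  [[0,0,11.2],[-8,-1,-15],255],
  [[0,0,11.2],[-12.5,-2,-18.6],255],
  [[0,0,11.2],[-16.9,-2.1,-18.6],255],
  [[0,0,11.2],[-16.9,-2.1,-18.6],255],
  [[0,0,11.2],[-16.9,-2.1,-18.6],255],
])

```text
clock: 41.3
tcp_pos: [0.5694, 0.2795, 0.1971]
orientation: [-0.001, 0.023, 1.0, -0.0]
wrist_force: [-0.2, 0.1, -1.9]
finger_gap: 0.0568
grip_force: 44.0
```

Run:
```python
from h import *
from workcell import env
for i in range(3): env.read_camera("wrist")
s=env.get_state(); t=s['tcp_pos']; print(t,yaw(s),s['qvel'].round(3),s['finger_gap'])
c,p,d=wrist("w15")
m=meas(c,p,d,'lblue',[.573,.373],.06,.0045); print(m,card(c,p,[.573,.373]))
print("held",meas(c,p,d,'blue',t[:2],.05,t[2]+.0226,.008))
x,y=np.array(m[2][:2])/1e3-[.0010,.0017]; print(x,y,to(s,x,y,.05,np.radians((m[2][4]+45)%90-45+180)))
```

```text
[0.56903874 0.27979413 0.19786201] 177.3603096350144 [ 0.    -0.003  0.003 -0.003 -0.     0.001] 0.05708078599854326
(2535, 0.0041, (571.9, 373.1, 55.8, 53.4, 87.4), array([571.4, 371.9])) (573.2, 372.8, 147.5, 104.9, -2.7)
held (17484, 0.2192, (568.9, 281.6, 59.3, 56.9, -2.6), array([565.5, 281.7]))
0.5709 0.37140000000000006 (array([-0.02, -0.05, -0.04]), array([ 0.22,  9.17, 14.78]))
```

Request:
carry_out([
  [[0,0,0],[0.1,5,0],255],
  [[0,0,0],[0.14,9.1,4],255],
  [[0,0,0],[0.14,9.1,9],255],
  [[0,0,0],[0.14,9.1,13],255],
  [[0,0,0],[0.14,9.1,15],255],
  [[0,0,0],[0.14,9.1,16],255],
  [[0,0,0],[0.14,9.1,16],255],
  [[0,0,0],[0.14,9.1,16],255],
])

```text
clock: 42.5
tcp_pos: [0.5741, 0.3712, 0.0394]
orientation: [0.001, 0.023, 1.0, 0.001]
wrist_force: [0.3, 0.4, -1.5]
finger_gap: 0.057
grip_force: 44.1
```

Run:
```python
from h import *
from workcell import env
s=env.get_state(); print(s['tcp_pos'],s['qvel'].round(3),to(s,.5717,.3711,.016,np.radians(177.3)))
```

```text
[0.57409012 0.37116166 0.03944677] [-0.002 -0.005  0.004  0.001 -0.    -0.   ] (array([0.06, 0.12, 0.02]), array([ 0.24, -0.02,  2.34]))
```

Request:
carry_out([
  [[0,0,0],[0.15,0,0.7],255],
  [[0,0,0],[0.15,0,1.3],255],
  [[0,0,0],[0.15,0,1.7],255],
  [[0,0,0],[0.15,0,1.9],255],
  [[0,0,0],[0.15,0,2.05],255],
  [[0,0,0],[0.15,0,2.15],255],
  [[0,0,0],[0.15,0,2.15],255],
  [[0,0,0],[0.15,0,2.15],255],
])

```text
clock: 43.5
tcp_pos: [0.5718, 0.3708, 0.0165]
orientation: [0.0, 0.023, 1.0, 0.0]
wrist_force: [0.0, -0.7, -2.2]
finger_gap: 0.0574
grip_force: 44.2
```

Position right; lower the last 0.7 mm, release and rise.

Request:
carry_out([
  [[0,0,0],[0,0,0.04],255],
  [[0,0,0],[0,0,0.08],255],
  [[0,0,0],[0,0,0.08],255],
  [[0,0,0],[0,0,0.08],255],
  [[0,0,0],[0,0,0.08],60],
  [[0,0,0],[0,0,0.08],0],
  [[0,0,0],[0,0,0.08],0],
  [[0,0,0],[0,0,-2],0],
])

```text
clock: 44.5
tcp_pos: [0.5703, 0.37, 0.0344]
orientation: [-0.002, 0.023, 1.0, -0.001]
wrist_force: [0.2, -0.7, 0.2]
finger_gap: 0.0857
grip_force: 0.0
```

Request:
carry_out([
  [[0,0,0],[0,0,-5],0],
  [[0,0,0],[0,0,-10],0],
  [[0,0,0],[0,0,-15],0],
  [[0,0,0],[0,0,-16],0],
  [[0,0,0],[0,0,-16],0],
  [[0,0,0],[0,0,-16],0],
  [[0,0,0],[0,0,-16],0],
  [[0,0,0],[0,0,-16],0],
])

```text
clock: 45.5
tcp_pos: [0.5713, 0.3706, 0.195]
orientation: [-0.001, 0.023, 1.0, -0.001]
wrist_force: [-0.4, 0.3, -0.6]
finger_gap: 0.0851
grip_force: 0.0
```

Run:
```python
from h import *
from workcell import env
for i in range(2): env.read_camera("wrist")
s=env.get_state(); t=s['tcp_pos']; print(t,yaw(s))
c,p,d=wrist("w16")
print("cover",meas(c,p,d,'lblue',[.573,.373],.06,.0385),"card",card(c,p,[.573,.373]))
T=env.read_camera("top")[0][:,:,::-1].copy(); cv2.imwrite("pics/top3.png",T)
a=cv2.resize(p[80:330,190:490],(480,400)); b=cv2.resize(T[150:310,145:545],(800,320)); 
cv2.imwrite("pics/fin.png",np.vstack([np.pad(cv2.resize(a,(336,280)),((0,0),(0,464),(0,0))),b]))
```

```text
[0.57153462 0.37068294 0.19565284] 177.3187415650847
cover (2828, 0.0373, (573.1, 372.6, 57.2, 56.9, -2.8), array([571.4, 377.3])) card (573.1, 373.2, 146.6, 104.8, -2.6)
```

View pics/fin.png

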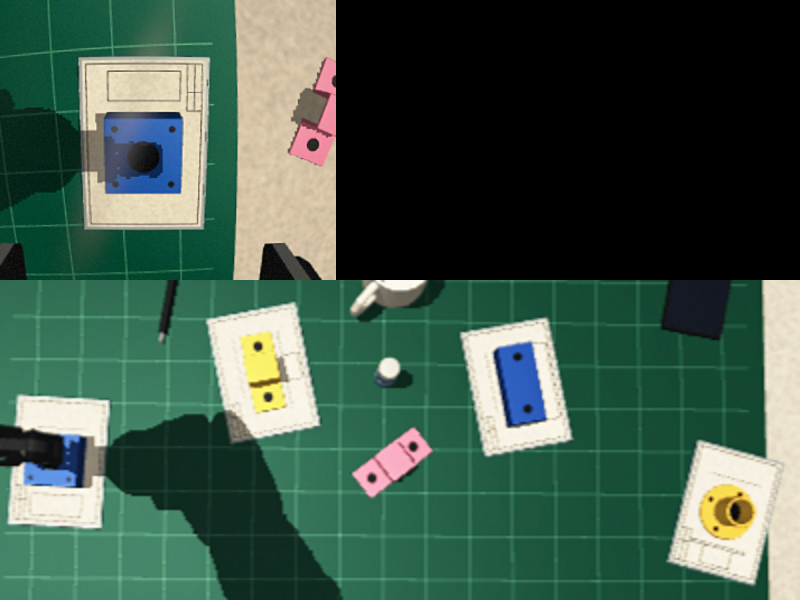

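All four parts are on their cards. The cover sits at (573.1, 372.6) against its card at (573.1, 373.2). The mug and glue stick are still standing, and the gripper is clear.

```bash
python3 -c "
from workcell import env
print(env.hand_in())"
```

```text
the job is handed in; nothing more can be done
None
```

The job is handed in: each of the four parts stands on its own card, within about 1.5 mm of its drawing's centre by my last wrist-camera measurements and turned to line up with it, and the mug, glue stick and pink look-alikes were left alone (about 46 s of the 96 s used).

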